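Lock the filter cap back onto the workshop vacuum

TASK

The vacuum's motor head stands upside down on the table with its cleaned filter on it. Put the loose round cap back on top of the filter, its two lugs down through the two slots of the collar, and turn it clockwise by its wing grip, not quite a quarter turn, until it clicks locked against the stop. Let go and leave the tools and offcut round it where they are.

Things in the scene. Friction and masses are not known exactly. Their poses are not given: they have to be found in the camera images.
- cap: loose grey plastic locking cap, about 0.16 kg, lying right way up on the table. Origin: centre of its foot (lower face of the plug), z up. Plug: 47 mm across, 14 mm high, lower edge chamfered. Disc above it: 116 mm across, from 14 to 20 mm above the foot. Its x axis runs along the wing grip and through both lugs; turned by half a turn it is the same
- cap_wing (a point): point on the cap's axis inside the wing grip, 40 mm above the foot. The wing stands upright on the disc: 60 mm long (along the cap's x), 14 mm thick (y), from 20 to 44 mm above the foot; the disc below it is clear
- cap_lug (a point): middle of one of the two bayonet lugs, 28 mm from the axis along the cap's +x (the other is at -x). A lug is 18 mm wide, reaches 33 mm from the axis, lies from the foot to 6 mm above it, and is bevelled below
- cap_underside (a point): point on the cap's axis at the underside of its disc, 14 mm above the foot; it comes to point collar_top when the cap is seated
- vac_head: upturned motor head of a small cordless vacuum, 212 mm across, 64 mm high, battery block on its +x side out to 122 mm; fixed where it stands. Its pleated filter, 120 mm across, stands on its middle up to 157 mm. Origin: centre of the underside on the table, z up along the filter's axis. Its x axis is the line along which the cap's lugs and wing lie when locked, either way round
- collar_top (a point): centre of the grey collar's upper face on top of the filter, 157 mm above the table; the cap's disc comes to rest on it. Hole 51 mm across with two slots, flange 6.5 mm thick, 19 mm free depth. The plug has 2 mm of play all round
- collar_slot (a point): one of the two entry slots, on the upper face, 31 mm from the axis and 80 degrees (1.396 rad) anticlockwise, seen from above, of the head's x axis; the other lies across the hole. 24 mm wide (3 mm of play either side of a lug), open out to 37 mm from the axis
- lock_stop (a point): where the middle of one lug ends when locked, under the flange on the head's +x axis (the other at -x), at a hard stop 80 degrees clockwise of the slots. Before it a small spring ball in the track floor must be pushed down by the lug, a few newtons (the cap may rise 1.5 mm); it springs up behind the lug as the cap locks
- bench_brush: bench brush with a wooden handle, 281 mm long, 44 mm wide, 46 mm high, lying on the table; leave alone
- sanding_block: cork block wrapped in sandpaper, 112 x 60 x 36 mm; leave alone
- screwdriver: screwdriver with a green handle, 211 mm long, 26 mm thick; leave alone
- offcut_1: square wood offcut, 60 x 60 x 22 mm; leave alone

How it is judged:
By the outcome, as a careful person would: the job done as asked, in the order asked, and still so for the second after the job is handed in, with the robot touching nothing.
It also fails if it takes over 51 s, if anything falls off the work surface, if the arm or the gripper's body presses on something with over 40 N, if the wrist force passes 120 N, or if a joint passes its speed limit or range.

ROBOT

A 6-joint arm with a two-finger parallel gripper is mounted at the origin on the work surface; the furniture and walls round the work are solid. World frame = base frame: x ahead of the robot, y to its left, z up, the work surface at z = 0. Lengths are in mm, angles in rad, forces in N, time in s.
With the tool pointing down it reaches from about 400 to 925 mm from the base axis. Payload 12.5 kg.
Tool frame: the origin (TCP) lies midway between the tips of the shut fingers; the grasp point (between the pads) lies 19 mm behind it; z points along the fingers, y is the line along which they close (so a half turn about z gives the same grasp; the last joint's range is limited). The gripper opens to 95 mm and grips with 3 to 60 N. Pads are 20 mm wide; open, the fingers measure 119 mm over their backs; the gripper's body (75 mm by 180 mm) begins 59 mm behind the grasp point.
Start: joints at [1.094, 0.491, 1.559, -0, 1.092, -0.106], TCP at [226.46, 582.548, 214.661] pointing down, gripper open.
Joint ranges: [-3.1, 3.1], [-0.84, 2.19], [0.05, 2.79], [-1.13, 4.28], [0.06, 2.93], [-2.69, 2.69]. Speed limits (rad/s): [2.22, 2.22, 2.79, 3.14, 3.14, 3.14].

INTERFACE

Orientations are given as [roll, pitch, yaw] about the fixed x, y, z axes, in that order (R = Rz(yaw) Ry(pitch) Rx(roll)).
In Python, from cell import * gives the robot as it stands. The module is installed in compiled form; this text tells all that it offers.
- The arm moves only by the tool arm_command, never from a script. Its arguments are lists of equal length, an entry for each row: "delta_pos": the shift along the world's x, y, z in units of 250 mm (1.0 is 250 mm), a list of three; "delta_rot": the turn, a rotation vector about the world's x, y, z in units of 90 degrees (1.0 is 90 degrees), a list of three; "claw": the closure, from 0 (fully open) to 1 (shut). In form: {"delta_pos": [[tx, ty, tz], ...], "delta_rot": [[wx, wy, wz], ...], "claw": [claw, ...]}. A call has exactly 5 rows; each row is the pose to reach, as a shift and turn from the pose commanded when the call began; what a row does not reach only later rows make up. A row lasts 1/12 s, in which the tool goes at most 41.7 mm and 7.16 degrees, less where a joint would pass 70% of its speed; a pose out of reach is approached as far as the arm can. A call with a number of a shift or a turn outside -1 to 1 is refused whole. A call with a gripper value outside its range is refused whole. The fingers move at their own pace and stop on an object; the grip force is fixed at half the most. Time passes only in rows, so rows that repeat a pose let the fingers close, or fill a call up. It gives the time, the measured TCP pose, the force, the opening and the grip force at its end, in the units of the state.
- state(): the state, without advancing time (a new reading comes with each control period).
- read_camera(name): name is "scene" or "side" or "wrist"; returns the picture (400x640x3 uint8, red, green, blue); there is no depth.
- calibration(name): a dict with "camera_matrix" (3x3 intrinsics, pixels), "T" (4x4, takes a point from camera to world coordinates). Camera axes: x right, y down, z forward; pixel columns grow to the right and rows downward; lengths in mm; the calibration is good to about 2 mm. A picture is of the moment at which its call begins: read the wrist's pose just before it. calibration takes no time and is no camera call; for the wrist camera it gives the pose at the moment of the call.
- job_done(): hands the job in; it is judged then, once.
The state is a dict: "t": time; "joints": joint angles; "qvel": joint speeds; "tau": joint torques, N m; "eef_pos": TCP position; "tcp_rot": TCP orientation; "ft_force": force on the tool from outside, world axes, zero at the start; "moment": the same for the moment, N m; "opening": opening from 0.0 (shut) to 1.0 (fully open); "grip_force": force on a finger pad.
Only numpy, scipy, OpenCV 4.12 (cv2) and the standard library are available. Lean on these libraries where they do the work, as an engineer would, in place of code of your own. Each camera call takes 0.05 s, during which the arm holds its last target. There are 200 camera calls.

## Working session

There is one attempt and no reset: what is moved stays moved. The work goes in short steps, Python scripts to look and compute and a tool call to move; the robot and the scene stay as the last step left them, time stands still between calls to the robot, and variables do not carry over. Pictures are saved under pics/ and viewed, at most 10 in all, crops included, and the job is handed in when it is done.

Besides the shell and the picture viewer there is one more tool, called after "Emit:" by a JSON object that holds its "op" and its "data". arm_command: Moves the arm, as the interface text tells. Shifts and turns lie within -1 to 1; 1 stands for 250 mm of shift or 90 degrees of turn. Its arguments: {"type":"object","properties":{"delta_pos":{"type":"array"},"delta_rot":{"type":"array"},"claw":{"type":"array"}},"required":["delta_pos","delta_rot","claw"]}

```bash
mkdir -p pics
python3 - <<'E'
from cell import *
import cv2,numpy as np
s=state();print(s)
for n in ["scene","side","wrist"]:
    c=calibration(n);print(n,np.round(c["camera_matrix"],1).tolist(),np.round(c["T"],4).tolist())
    cv2.imwrite(f"pics/{n}0.png",read_camera(n)[:,:,::-1])
E
```

```text
{'t': 0.0, 'joints': array([ 1.09437561e+00,  4.91577949e-01,  1.55947777e+00,  3.57304570e-05,
        1.09170594e+00, -1.05634112e-01]), 'qvel': array([ 0.00077081, -0.00033488,  0.00109096,  0.00056016, -0.00017827,
       -0.00014286]), 'tau': array([ 3.04597990e-03, -6.12638783e+01, -2.58186346e+01,  6.93333778e-02,
        4.81262757e-02, -1.43166412e-04]), 'eef_pos': array([226.33932885, 582.29927214, 214.04057504]), 'tcp_rot': array([-3.14043350e+00, -1.54770013e-04,  2.77078947e+00]), 'ft_force': array([-0.07979546,  0.48669595,  0.72969677]), 'moment': array([-0.0001005 ,  0.00145169, -0.05441867]), 'grip_force': 0.0, 'opening': 0.998200413219394}
scene [[490.8, 0.0, 310.6], [0.0, 490.8, 203.8], [0.0, 0.0, 1.0]] [[0.768, -0.4848, 0.4184, 15.5558], [-0.6404, -0.5895, 0.4923, -614.4423], [0.0079, -0.6461, -0.7632, 1089.5161], [0.0, 0.0, 0.0, 1.0]]
side [[426.5, 0.0, 324.6], [0.0, 426.5, 196.2], [0.0, 0.0, 1.0]] [[0.9964, 0.0773, -0.0358, 562.5574], [0.0839, -0.8198, 0.5665, -642.6238], [0.0145, -0.5674, -0.8233, 1059.0665], [0.0, 0.0, 0.0, 1.0]]
wrist [[339.8, 0.0, 316.9], [0.0, 339.8, 198.4], [0.0, 0.0, 1.0]] [[0.3637, 0.8946, 0.2597, 152.9365], [0.9315, -0.3491, -0.1021, 610.1484], [-0.0007, 0.279, -0.9603, 383.7663], [0.0, 0.0, 0.0, 1.0]]
```

View pics/scene0.png

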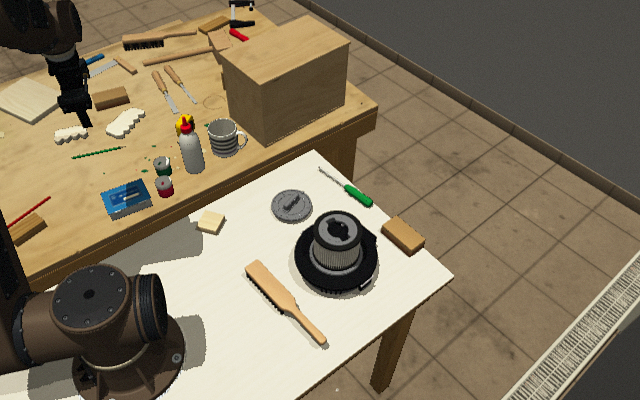

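View pics/side0.png

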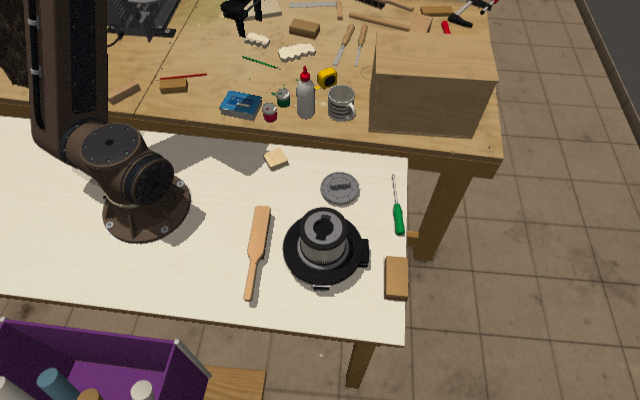

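The scene view shows the cap at about (292,205) and the collar hole at about (338,230). In the side view they are at about (340,188) and (324,226). Next I'll cast rays for coarse positions and enlarge crops.

```bash
cat > h.py <<'E'
from cell import *
import cv2,numpy as np
def ray(c,uv):
    K=np.array(c["camera_matrix"]);T=np.array(c["T"])
    d=T[:3,:3]@np.linalg.inv(K)@np.array([uv[0],uv[1],1.]);return T[:3,3],d/np.linalg.norm(d)
def onz(c,uv,z):
    o,d=ray(c,uv);return (o+d*(z-o[2])/d[2])
def tri(a,b):
    (o,d),(p,e)=a,b
    t=np.linalg.lstsq(np.stack([d,-e],1),p-o,rcond=None)[0]
    x,y=o+d*t[0],p+e*t[1];return (x+y)/2,np.linalg.norm(x-y)
def rectify(c,im,cx,cy,z,half=80,ppm=3):
    # view of the plane at height z, world x right, world y up
    K=np.array(c["camera_matrix"]);T=np.linalg.inv(np.array(c["T"]))
    w=np.array([[cx-half,cy+half,z],[cx+half,cy+half,z],[cx+half,cy-half,z],[cx-half,cy-half,z]])
    p=(T[:3,:3]@w.T+T[:3,3:]);p=(K@p);p=(p[:2]/p[2]).T.astype(np.float32)
    n=2*half*ppm
    H=cv2.getPerspectiveTransform(p,np.float32([[0,0],[n,0],[n,n],[0,n]]))
    return cv2.warpPerspective(im,H,(n,n),flags=cv2.INTER_CUBIC)
E
python3 - <<'E'
from h import *
cs,cd=calibration("scene"),calibration("side")
print("cap",onz(cs,(292,205),20),onz(cd,(340,188),20),tri(ray(cs,(292,205)),ray(cd,(340,188))))
print("col",onz(cs,(338,230),157),onz(cd,(324,226),157),tri(ray(cs,(338,230)),ray(cd,(324,226))))
a=cv2.imread("pics/scene0.png")[140:300,230:430];b=cv2.imread("pics/side0.png")[150:310,230:430]
cv2.imwrite("pics/crop0.png",np.hstack([cv2.resize(a,None,fx=2,fy=2.5),cv2.resize(b,None,fx=2,fy=2.5)]))
E
```

```text
cap [558.00312582 105.76037129  20.        ] [560.96517648 106.64326384  20.        ] (array([560.92170303, 109.96772878,  14.58949611]), np.float64(0.9387757422155238))
col [ 524.74369458 -117.14293647  157.        ] [ 529.38427534 -110.30645629  157.        ] (array([ 528.97090109, -110.57822343,  151.31840708]), np.float64(6.265145904480316))
```

View pics/wrist0.png

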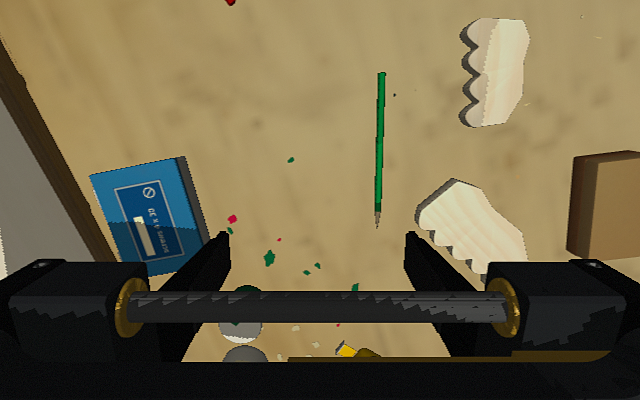

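The wrist view shows only the other bench, with nothing relevant in it. The coarse fixes are cap (560,107) and collar (528,-112).

View pics/crop0.png

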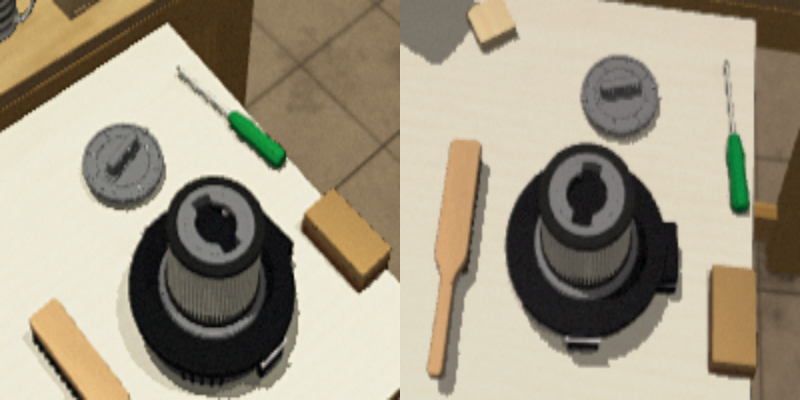

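The crop shows the wing nearly along world +x, rotated slightly anticlockwise. The slots run nearly along world y and the battery block is on world +x. I'll move to a vantage point between the cap and the collar, at about (500,0,330) with yaw about 0.1.

Emit:
{"op": "arm_command", "data": {"delta_pos": [[0.03, -0.06, 0.12], [0.08, -0.15, 0.24], [0.13, -0.25, 0.34], [0.18, -0.36, 0.42], [0.22, -0.47, 0.46]], "delta_rot": [[0, 0, -0.06], [0, 0, -0.13], [0, 0, -0.2], [0, 0, -0.27], [0, 0, -0.34]], "claw": [0, 0, 0, 0, 0]}}

```text
t: 0.57
eef_pos: [282.2, 464.3, 332.0]
tcp_rot: [3.139, -0.001, 2.232]
ft_force: [-0.4, 0.3, 0.5]
opening: 0.997
grip_force: 0.0
```

Emit:
{"op": "arm_command", "data": {"delta_pos": [[0.04, -0.09, 0], [0.09, -0.19, 0], [0.13, -0.28, 0], [0.18, -0.37, 0], [0.22, -0.47, 0]], "delta_rot": [[0, 0, -0.07], [0, 0, -0.14], [0, 0, -0.21], [0, 0, -0.28], [0, 0, -0.34]], "claw": [0, 0, 0, 0, 0]}}

```text
t: 0.98
eef_pos: [336.9, 346.5, 329.6]
tcp_rot: [3.142, 0.0, 1.697]
ft_force: [0.4, -0.5, -0.1]
opening: 0.999
grip_force: 0.0
```

Emit:
{"op": "arm_command", "data": {"delta_pos": [[0.04, -0.09, 0], [0.09, -0.19, 0], [0.13, -0.28, 0], [0.18, -0.37, 0], [0.22, -0.47, 0]], "delta_rot": [[0, 0, -0.07], [0, 0, -0.14], [0, 0, -0.21], [0, 0, -0.28], [0, 0, -0.34]], "claw": [0, 0, 0, 0, 0]}}

```text
t: 1.4
eef_pos: [391.9, 229.0, 329.6]
tcp_rot: [3.142, -0.0, 1.163]
ft_force: [-0.2, 0.6, -0.9]
opening: 0.999
grip_force: 0.0
```

Emit:
{"op": "arm_command", "data": {"delta_pos": [[0.04, -0.09, 0], [0.09, -0.19, 0], [0.13, -0.28, 0], [0.18, -0.37, 0], [0.22, -0.47, 0]], "delta_rot": [[0, 0, -0.07], [0, 0, -0.14], [0, 0, -0.21], [0, 0, -0.28], [0, 0, -0.34]], "claw": [0, 0, 0, 0, 0]}}

```text
t: 1.82
eef_pos: [446.9, 111.5, 329.6]
tcp_rot: [3.142, -0.0, 0.629]
ft_force: [0.3, 1.1, -1.0]
opening: 0.999
grip_force: 0.0
```

Emit:
{"op": "arm_command", "data": {"delta_pos": [[0.05, -0.12, 0], [0.11, -0.24, 0], [0.17, -0.36, 0], [0.21, -0.44, 0], [0.22, -0.46, 0]], "delta_rot": [[0, 0, -0.07], [0, 0, -0.15], [0, 0, -0.23], [0, 0, -0.3], [0, 0, -0.34]], "claw": [0, 0, 0, 0, 0]}}

```text
t: 2.23
eef_pos: [502.6, -5.3, 329.2]
tcp_rot: [3.141, 0.001, 0.092]
ft_force: [-0.4, -0.0, -1.5]
opening: 0.995
grip_force: 0.0
```

Run:
```python
from h import *
import pickle
read_camera("side");read_camera("side")
s=state();c=calibration("wrist");im=read_camera("wrist")[:,:,::-1]
print(s["t"],s["eef_pos"],s["tcp_rot"],s["joints"],np.abs(s["qvel"]).max(),s["ft_force"])
pickle.dump((c,im),open("w1.pkl","wb"))
cv2.imwrite("pics/w1.png",im)
```

```text
2.3333 [501.73681438  -3.58784949 329.17158809] [-3.14149948e+00  8.56712289e-04  9.73601724e-02] [-1.38811663e-01  2.07541722e-01  1.68238145e+00 -1.15674478e-04
  1.25252422e+00  1.33466078e+00] 0.0777986501843507 [-0.79377252  0.07320455 -0.28825128]
```

View pics/w1.png

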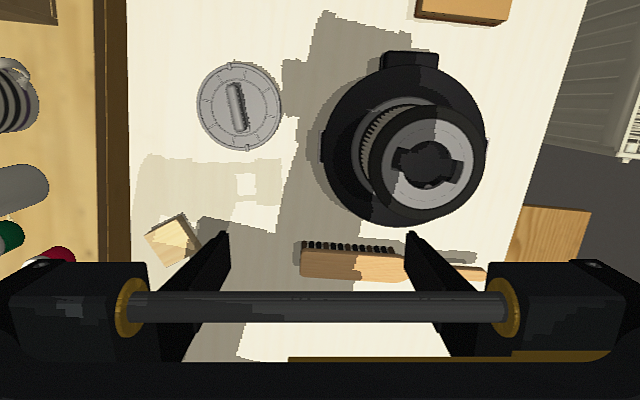

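The wrist view shows the cap at (240,106) with its wing from about (233,85) to (244,130). The collar is at about (427,163), with its slots out towards (395,160) and (460,165). I'll measure both by contours and rays.

Run:
```python
from h import *
import pickle
c,im=pickle.load(open("w1.pkl","rb"))
g=cv2.cvtColor(im,cv2.COLOR_BGR2GRAY);hsv=cv2.cvtColor(im,cv2.COLOR_BGR2HSV)
def proj(cnt,z): return np.array([onz(c,p,z)[:2] for p in cnt.reshape(-1,2)])
# cap disc: grey (low sat) vs table
roi=np.zeros_like(g);cv2.circle(roi,(240,106),58,255,-1)
print("sat table/cap",hsv[40,240],hsv[106,210],g[40,240],g[106,210],g[106,237])
m=((hsv[...,1]<18)&(g<215)).astype(np.uint8)*255&roi
m=cv2.morphologyEx(m,cv2.MORPH_CLOSE,np.ones((5,5)))
k=max(cv2.findContours(m,0,1)[0],key=cv2.contourArea)
w=proj(cv2.convexHull(k),20).astype(np.float32)
print("cap ell(px)",cv2.fitEllipse(k),"world20",cv2.minEnclosingCircle(w),cv2.fitEllipse(w))
# collar hole: dark inside
roi=np.zeros_like(g);cv2.circle(roi,(427,164),40,255,-1)
for th in (60,75,90):
    h=((g<th).astype(np.uint8)*255)&roi
    ks=[x for x in cv2.findContours(h,0,1)[0] if cv2.pointPolygonTest(x,(427.,164.),False)>0]
    if ks:
        w=proj(ks[0],157).astype(np.float32);r=cv2.minAreaRect(w);print(th,r,cv2.contourArea(w),cv2.minEnclosingCircle(w))
A=cv2.resize(im[50:165,185:300],(400,400),interpolation=cv2.INTER_CUBIC);B=cv2.resize(im[106:221,370:485],(400,400),interpolation=cv2.INTER_CUBIC)
cv2.imwrite("pics/w1c.png",np.hstack([A,B]))
```

```text
sat table/cap [ 24  25 242] [ 19  13 159] 236 156 141
cap ell(px) ((238.59625244140625, 106.19414520263672), (81.31369018554688, 87.91830444335938), 148.8896026611328) world20 ((559.4564208984375, 108.7472915649414), 58.64512252807617) ((559.270263671875, 108.3116455078125), (113.62516021728516, 115.02448272705078), 105.79735565185547)
60 ((526.9270629882812, -113.84007263183594), (49.78117752075195, 71.54370880126953), 17.88408851623535) 2424.3702102305833 ((526.8408813476562, -113.9487533569336), 36.65448760986328)
75 ((527.2789916992188, -113.75885009765625), (73.27954864501953, 49.73702621459961), 59.88237762451172) 2468.354597164085 ((527.040283203125, -113.90060424804688), 37.07610321044922)
90 ((534.3136596679688, -110.52220153808594), (66.30951690673828, 76.19322204589844), 15.771299362182617) 3294.6135638523847 ((529.7901000976562, -112.42092895507812), 39.46281814575195)
```

View pics/w1c.png

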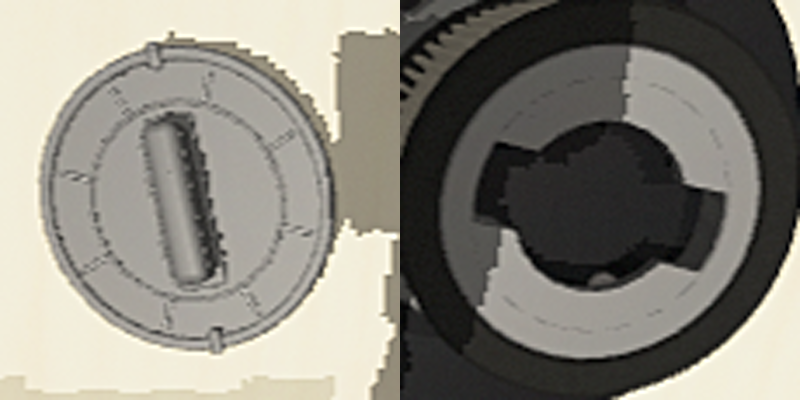

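The enlargement shows the cap's rim marks at panel pixels (153,55) and (217,340), in line with the wing. The collar's slots end at panel pixels (85,181) and (311,230) of the right half.

Run:
```python
from h import *
import pickle
c,im=pickle.load(open("w1.pkl","rb"))
g=cv2.cvtColor(im,cv2.COLOR_BGR2GRAY)
f=115/400
def w(p,o,z): return onz(c,(o[0]+p[0]*f,o[1]+p[1]*f),z)
def ang(a,b): d=b-a;return np.degrees(np.arctan2(d[1],d[0])),np.linalg.norm(d[:2]),(a+b)/2
o=(185,50)
print("rim",ang(w((217,340),o,20),w((153,55),o,20)))
print("wing",ang(w((196,280),o,44),w((160,118),o,44)))
o=(370,106)
print("slots",ang(w((85,181),o,157),w((311,230),o,157)))
h=((g<75).astype(np.uint8)*255);roi=np.zeros_like(g);cv2.circle(roi,(427,164),40,255,-1)
k=[x for x in cv2.findContours(h&roi,0,1)[0] if cv2.pointPolygonTest(x,(427.,164.),False)>0][0]
m=np.zeros_like(g);cv2.drawContours(m,[k],-1,255,-1)
P=np.array([onz(c,(x,y),157)[:2] for y,x in np.argwhere(m)])
ctr=np.array([527.1,-113.9])
d=P-ctr;r=np.hypot(*d.T)
s=d[(r>28)]
s1=s[s[:,1]>0].mean(0);s2=s[s[:,1]<0].mean(0)
print(s1,s2,np.degrees(np.arctan2(*(s1-s2)[::-1])),(s1+s2)/2, len(s))
q=P[r<40].mean(0);print("centroid",q)
```

```text
rim (np.float64(15.018851663443272), np.float64(109.27744138341409), array([558.71318991, 108.53691958,  20.        ]))
wing (np.float64(14.786957176253395), np.float64(58.9602873001152), array([560.11364538, 106.1266007 ,  44.        ]))
slots (np.float64(-96.64976077733321), np.float64(69.01662977792336), array([ 527.09808399, -114.59005719,  157.        ]))
[ 4.17013597 31.34881029] [ -4.01460126 -31.46946174] 82.57661917882731 [ 0.07776736 -0.06032572] 423
centroid [ 527.48527043 -113.76960814]
```

The cap is at about (559.3,108.3) with yaw 15°. The collar centre is at about (527.2,-114) with its slots at 83°. I'll move over the cap and re-measure in the tool frame.

Emit:
{"op": "arm_command", "data": {"delta_pos": [[0.04, 0.08, -0.07], [0.1, 0.19, -0.17], [0.16, 0.31, -0.28], [0.21, 0.4, -0.36], [0.232, 0.442, -0.4]], "delta_rot": [[0, 0, 0.02], [0, 0, 0.04], [0, 0, 0.07], [0, 0, 0.09], [0, 0, 0.103]], "claw": [0, 0, 0, 0, 0]}}

```text
t: 2.8
eef_pos: [559.0, 111.4, 227.0]
tcp_rot: [-3.141, 0.003, 0.269]
ft_force: [-0.2, 0.3, -0.4]
opening: 0.999
grip_force: 0.0
```

```bash
cat > m.py <<'E'
from h import *
import sys
read_camera("side");read_camera("side");read_camera("side")
s=state();c=calibration("wrist");im=read_camera("wrist")[:,:,::-1].copy()
print(s["t"],s["eef_pos"],s["tcp_rot"],np.abs(s["qvel"]).max())
cv2.imwrite(f"pics/{sys.argv[1]}.png",im)
np.savez(sys.argv[1],K=c["camera_matrix"],T=c["T"])
E
python3 m.py w2
python3 - <<'E'
from h import *
z=np.load("w2.npz");c={"camera_matrix":z["K"],"T":z["T"]};im=cv2.imread("pics/w2.png")
g=cv2.cvtColor(im,cv2.COLOR_BGR2GRAY);hsv=cv2.cvtColor(im,cv2.COLOR_BGR2HSV)
T=np.linalg.inv(c["T"]);p=c["camera_matrix"]@(T[:3,:3]@np.array([559.3,108.3,20])+T[:3,3]);p=p[:2]/p[2];print(p)
roi=np.zeros_like(g);cv2.circle(roi,tuple(int(v) for v in p),68,255,-1)
m=((hsv[...,1]<18)&(g<215)).astype(np.uint8)*255&roi
m[230:]=0
m=cv2.morphologyEx(m,cv2.MORPH_OPEN,np.ones((5,5)))
k=max(cv2.findContours(m,0,1)[0],key=cv2.contourArea)
w=np.array([onz(c,q,20)[:2] for q in cv2.convexHull(k).reshape(-1,2) if q[1]<226]).astype(np.float32)
print(len(w),cv2.minEnclosingCircle(w),cv2.fitEllipse(w))
x0,y0=int(p[0])-75,int(p[1])-75
cv2.imwrite("pics/w2c.png",cv2.resize(im[y0:y0+150,x0:x0+150],(600,600),interpolation=cv2.INTER_CUBIC));print(x0,y0)
E
```

```text
2.95 [558.9163989  108.87272162 229.46100584] [-3.14157793e+00  1.39705515e-03  2.65310458e-01] 0.039235457676829004
[316.88743568 171.3241638 ]
14 ((599.2567749023438, 125.15251922607422), 28.40254783630371) ((600.5613403320312, 121.33041381835938), (27.274229049682617, 64.48661041259766), 15.803698539733887)
241 96
```

View pics/w2c.png

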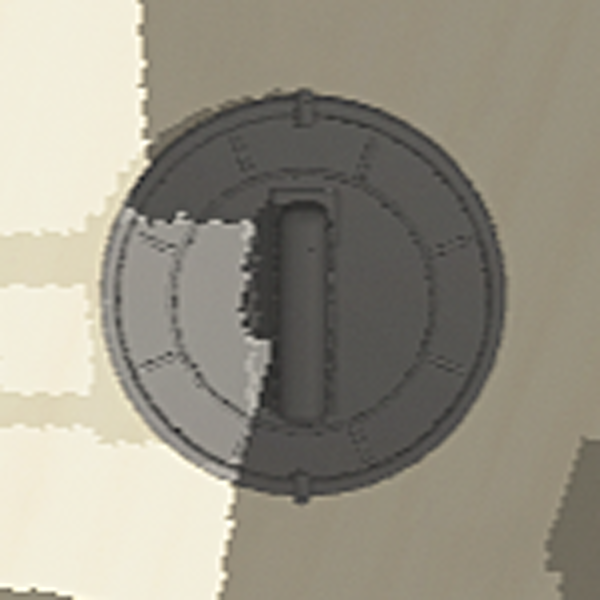

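The disc centre in the crop is (303,297), which is full-image pixel (316.9,170.3). The wing is vertical there, so the gripper is aligned with it. I'll descend and grip.

Emit:
{"op": "arm_command", "data": {"delta_pos": [[0.0, 0.0, -0.14], [0.002, 0.002, -0.3], [0.002, 0.002, -0.46], [0.002, 0.002, -0.61], [0.002, 0.002, -0.7]], "delta_rot": [[0, 0, 0], [0, 0, 0], [0, 0, 0], [0, 0, 0], [0, 0, 0]], "claw": [0.3, 0.3, 0.3, 0.3, 0.3]}}

```text
t: 3.42
eef_pos: [559.1, 107.3, 53.2]
tcp_rot: [3.142, 0.001, 0.261]
ft_force: [0.0, -0.0, -0.6]
opening: 0.728
grip_force: 0.0
```

Emit:
{"op": "arm_command", "data": {"delta_pos": [[0, 0, -0.05], [0, 0, -0.09], [0, 0, -0.115], [0, 0, -0.128], [0, 0, -0.128]], "delta_rot": [[0, 0, 0], [0, 0, 0], [0, 0, 0], [0, 0, 0], [0, 0, 0]], "claw": [0.3, 0.3, 0.3, 0.3, 0.3]}}

```text
t: 3.83
eef_pos: [560.3, 108.2, 23.3]
tcp_rot: [3.141, -0.001, 0.262]
ft_force: [-0.2, 0.5, -0.4]
opening: 0.698
grip_force: 0.0
```

Emit:
{"op": "arm_command", "data": {"delta_pos": [[0, 0, 0], [0, 0, 0], [0, 0, 0], [0, 0, 0], [0, 0, 0]], "delta_rot": [[0, 0, 0], [0, 0, 0], [0, 0, 0], [0, 0, 0], [0, 0, 0]], "claw": [0.6, 1, 1, 1, 1]}}

```text
t: 4.25
eef_pos: [560.1, 108.6, 23.0]
tcp_rot: [3.141, -0.0, 0.262]
ft_force: [-0.1, 0.5, -0.5]
opening: 0.406
grip_force: 0.0
```

Emit:
{"op": "arm_command", "data": {"delta_pos": [[0, 0, 0], [0, 0, 0], [0, 0, 0], [0, 0, 0], [0, 0, 0]], "delta_rot": [[0, 0, 0], [0, 0, 0], [0, 0, 0], [0, 0, 0], [0, 0, 0]], "claw": [1, 1, 1, 1, 1]}}

```text
t: 4.67
eef_pos: [559.9, 108.6, 22.6]
tcp_rot: [3.142, 0.0, 0.262]
ft_force: [0.5, 0.8, 0.6]
opening: 0.146
grip_force: 30.0
```

The wing is held, with the opening at 13.9 mm and 30 N of grip. I'll lift, carry the cap over the collar and turn to 83°.

Emit:
{"op": "arm_command", "data": {"delta_pos": [[0, 0, 0.08], [0, 0, 0.22], [0, 0, 0.38], [0, 0, 0.53], [0, 0, 0.66]], "delta_rot": [[0, 0, 0], [0, 0, 0], [0, 0, 0], [0, 0, 0], [0, 0, 0]], "claw": [1, 1, 1, 1, 1]}}

```text
t: 5.08
eef_pos: [559.8, 108.5, 190.1]
tcp_rot: [3.141, -0.001, 0.262]
ft_force: [0.9, -0.2, -1.2]
opening: 0.146
grip_force: 30.0
```

Emit:
{"op": "arm_command", "data": {"delta_pos": [[0, -0.02, 0.08], [0, -0.06, 0.14], [0, -0.12, 0.18], [0, -0.19, 0.2], [0, -0.27, 0.2]], "delta_rot": [[0, 0, 0.04], [0, 0, 0.1], [0, 0, 0.17], [0, 0, 0.24], [0, 0, 0.31]], "claw": [1, 1, 1, 1, 1]}}

```text
t: 5.5
eef_pos: [560.1, 40.8, 238.9]
tcp_rot: [3.14, -0.001, 0.756]
ft_force: [-0.3, -0.3, -1.5]
opening: 0.148
grip_force: 30.0
```

Emit:
{"op": "arm_command", "data": {"delta_pos": [[-0.03, -0.09, 0], [-0.06, -0.18, 0], [-0.08, -0.28, 0], [-0.1, -0.38, 0], [-0.12, -0.48, 0]], "delta_rot": [[0, 0, 0.07], [0, 0, 0.14], [0, 0, 0.21], [0, 0, 0.28], [0, 0, 0.35]], "claw": [1, 1, 1, 1, 1]}}

```text
t: 5.92
eef_pos: [529.4, -80.0, 237.5]
tcp_rot: [-3.141, 0.0, 1.305]
ft_force: [0.7, -0.3, -1.9]
opening: 0.144
grip_force: 30.0
```

Emit:
{"op": "arm_command", "data": {"delta_pos": [[-0.005, -0.08, 0], [-0.01, -0.12, 0], [-0.012, -0.14, 0], [-0.012, -0.14, 0], [-0.012, -0.14, 0]], "delta_rot": [[0, 0, 0.05], [0, 0, 0.08], [0, 0, 0.096], [0, 0, 0.096], [0, 0, 0.096]], "claw": [1, 1, 1, 1, 1]}}

```text
t: 6.33
eef_pos: [526.8, -114.0, 237.5]
tcp_rot: [-3.141, -0.0, 1.448]
ft_force: [-0.4, 0.1, -1.3]
opening: 0.148
grip_force: 30.0
```

```bash
python3 m.py w3
python3 - <<'E'
from h import *
a=read_camera("scene")[:,:,::-1];b=read_camera("side")[:,:,::-1]
s=state();print(s["eef_pos"],s["tcp_rot"],s["ft_force"],s["opening"],s["joints"])
w=cv2.imread("pics/w3.png")
A=cv2.resize(a[150:290,270:410],(400,400));B=cv2.resize(b[150:290,255:395],(400,400))
cv2.imwrite("pics/c3.png",np.vstack([np.hstack([A,B]),cv2.resize(w[100:300,160:560],(800,400))[0:200]]))
E
```

```text
6.4833 [ 526.97478904 -113.39523541  237.62867929] [-3.14155965e+00 -9.69085496e-05  1.44963428e+00] 0.00423979976435885
[ 527.0106025  -113.52640412  237.65731143] [3.14153070e+00 2.17623598e-05 1.45008779e+00] [-0.05258488  0.62794748 -1.31300425] 0.14612620808336244 [-3.34716779e-01  3.44621650e-01  1.73978849e+00 -9.31092319e-06
  1.05711735e+00 -2.14003670e-01]
```

View pics/c3.png

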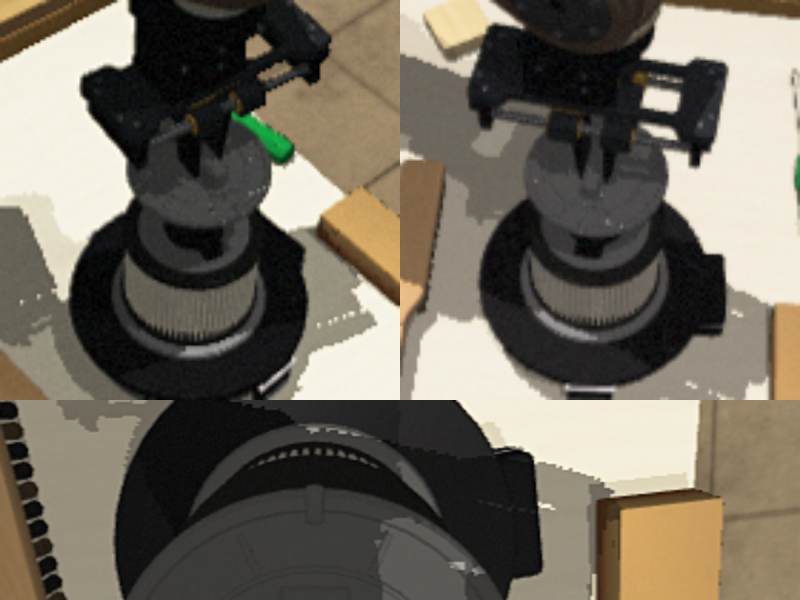

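The cap is held level, centred over the collar with its lug mark lined up. I'll go down to just above the collar, then insert slowly while watching the force.

Emit:
{"op": "arm_command", "data": {"delta_pos": [[0, 0, -0.06], [0, 0, -0.14], [0, 0, -0.2], [0, 0, -0.22], [0, 0, -0.22]], "delta_rot": [[0, 0, 0], [0, 0, 0], [0, 0, 0], [0, 0, 0], [0, 0, 0]], "claw": [1, 1, 1, 1, 1]}}

```text
t: 7.05
eef_pos: [526.6, -113.7, 181.7]
tcp_rot: [-3.14, -0.0, 1.45]
ft_force: [0.3, -0.7, -1.1]
opening: 0.145
grip_force: 30.0
```

Emit:
{"op": "arm_command", "data": {"delta_pos": [[0, 0, -0.008], [0, 0, -0.016], [0, 0, -0.024], [0, 0, -0.028], [0, 0, -0.028]], "delta_rot": [[0, 0, 0], [0, 0, 0], [0, 0, 0], [0, 0, 0], [0, 0, 0]], "claw": [1, 1, 1, 1, 1]}}

```text
t: 7.47
eef_pos: [527.0, -114.0, 175.8]
tcp_rot: [3.141, 0.0, 1.45]
ft_force: [0.6, -0.2, -1.8]
opening: 0.143
grip_force: 30.0
```

The foot is 4 mm below the collar face with no contact force, so it has entered. I'll continue to seat it.

Emit:
{"op": "arm_command", "data": {"delta_pos": [[0, 0, -0.008], [0, 0, -0.016], [0, 0, -0.024], [0, 0, -0.032], [0, 0, -0.036]], "delta_rot": [[0, 0, 0], [0, 0, 0], [0, 0, 0], [0, 0, 0], [0, 0, 0]], "claw": [1, 1, 1, 1, 1]}}

```text
t: 7.88
eef_pos: [526.9, -113.9, 166.3]
tcp_rot: [-3.141, -0.0, 1.45]
ft_force: [-0.4, -0.5, -0.6]
opening: 0.145
grip_force: 30.0
```

Emit:
{"op": "arm_command", "data": {"delta_pos": [[0, 0, -0.003], [0, 0, -0.005], [0, 0, -0.007], [0, 0, -0.007], [0, 0, -0.007]], "delta_rot": [[0, 0, 0], [0, 0, 0], [0, 0, 0], [0, 0, 0], [0, 0, 0]], "claw": [1, 1, 1, 1, 1]}}

```text
t: 8.3
eef_pos: [526.9, -114.0, 165.6]
tcp_rot: [3.141, 0.0, 1.45]
ft_force: [-3.0, 0.1, 7.1]
opening: 0.145
grip_force: 30.0
```

The cap is seated, with 7 N up at z 165.6. Now I'll turn it clockwise.

Emit:
{"op": "arm_command", "data": {"delta_pos": [[0, 0, 0.001], [0, 0, 0.001], [0, 0, 0.001], [0, 0, 0.001], [0, 0, 0.001]], "delta_rot": [[0, 0, -0.04], [0, 0, -0.09], [0, 0, -0.14], [0, 0, -0.19], [0, 0, -0.24]], "claw": [1, 1, 1, 1, 1]}}

```text
t: 8.72
eef_pos: [527.3, -114.1, 165.6]
tcp_rot: [3.14, -0.0, 1.069]
ft_force: [-0.7, -0.5, 2.4]
opening: 0.146
grip_force: 30.0
```

Emit:
{"op": "arm_command", "data": {"delta_pos": [[0, 0, 0], [0, 0, 0], [0, 0, 0], [0, 0, 0], [0, 0, 0]], "delta_rot": [[0, 0, -0.06], [0, 0, -0.12], [0, 0, -0.18], [0, 0, -0.24], [0, 0, -0.3]], "claw": [1, 1, 1, 1, 1]}}

```text
t: 9.13
eef_pos: [527.3, -114.1, 165.6]
tcp_rot: [3.14, -0.001, 0.597]
ft_force: [-2.0, 1.1, 2.3]
opening: 0.143
grip_force: 30.0
```

Emit:
{"op": "arm_command", "data": {"delta_pos": [[0, 0, 0], [0, 0, 0], [0, 0, 0], [0, 0, 0], [0, 0, 0]], "delta_rot": [[0, 0, -0.05], [0, 0, -0.1], [0, 0, -0.14], [0, 0, -0.17], [0, 0, -0.2]], "claw": [1, 1, 1, 1, 1]}}

```text
t: 9.55
eef_pos: [527.4, -114.1, 165.7]
tcp_rot: [3.141, -0.001, 0.285]
ft_force: [0.7, 0.3, 3.5]
opening: 0.143
grip_force: 30.0
```

```bash
python3 -c "
from cell import *
s=state();print(s['t'],s['eef_pos'],s['tcp_rot'],s['ft_force'],s['moment'])"
```

```text
9.55 [ 527.37600433 -114.10792906  165.70416539] [ 3.14064989e+00 -1.11261821e-03  2.84991572e-01] [0.68989568 0.27162709 3.50243409] [-0.06334758  0.18683386  0.07914298]
```

Emit:
{"op": "arm_command", "data": {"delta_pos": [[0, 0, 0], [0, 0, 0], [0, 0, 0], [0, 0, 0], [0, 0, 0]], "delta_rot": [[0, 0, -0.03], [0, 0, -0.05], [0, 0, -0.07], [0, 0, -0.09], [0, 0, -0.11]], "claw": [1, 1, 1, 1, 1]}}

```text
t: 9.97
eef_pos: [527.4, -114.1, 165.6]
tcp_rot: [3.141, -0.001, 0.113]
ft_force: [-0.2, -1.1, 2.7]
opening: 0.143
grip_force: 30.0
```

```bash
python3 -c "
from cell import *
s=state();print(s['t'],s['eef_pos'],s['tcp_rot'],s['ft_force'],s['moment'])"
```

```text
9.9667 [ 527.35804858 -114.1255511   165.64910953] [ 3.14084755e+00 -1.16537756e-03  1.13043187e-01] [-0.23942227 -1.08750359  2.70018852] [-0.12282762  0.21905062 -0.03821704]
```

Emit:
{"op": "arm_command", "data": {"delta_pos": [[0, 0, 0], [0, 0, 0], [0, 0, 0], [0, 0, 0], [0, 0, 0]], "delta_rot": [[0, 0, -0.01], [0, 0, -0.02], [0, 0, -0.03], [0, 0, -0.04], [0, 0, -0.04]], "claw": [1, 1, 1, 1, 1]}}

```text
t: 10.38
eef_pos: [527.3, -114.0, 165.6]
tcp_rot: [3.141, -0.001, 0.051]
ft_force: [-0.5, -0.1, 5.9]
opening: 0.144
grip_force: 30.0
```

```bash
python3 -c "
from cell import *
s=state();print(s['t'],s['eef_pos'],s['tcp_rot'],s['ft_force'],s['moment'])"
```

```text
10.3833 [ 527.27267543 -114.02495289  165.61918959] [ 3.14111047e+00 -9.68562448e-04  5.09370740e-02] [-0.51736354 -0.09414086  5.94043976] [ 0.02150132  0.2336623  -0.011227  ]
```

There's no stop moment yet, so I'll continue in small turns.

Emit:
{"op": "arm_command", "data": {"delta_pos": [[0, 0, 0], [0, 0, 0], [0, 0, 0], [0, 0, 0], [0, 0, 0]], "delta_rot": [[0, 0, -0.005], [0, 0, -0.01], [0, 0, -0.015], [0, 0, -0.02], [0, 0, -0.025]], "claw": [1, 1, 1, 1, 1]}}

```text
t: 10.8
eef_pos: [527.3, -114.0, 165.6]
tcp_rot: [3.141, -0.001, 0.013]
ft_force: [-0.0, 1.1, 5.7]
opening: 0.148
grip_force: 30.5
```

```bash
python3 -c "
from cell import *
s=state();print(s['t'],s['eef_pos'],s['tcp_rot'],s['ft_force'],s['moment'])"
```

```text
10.8 [ 527.2738244  -113.99234715  165.60494659] [ 3.14084999e+00 -9.25174360e-04  1.34394746e-02] [-0.04274484  1.05145491  5.69856282] [0.03364625 0.19174695 0.70632845]
```

Emit:
{"op": "arm_command", "data": {"delta_pos": [[0, 0, 0], [0, 0, 0], [0, 0, 0], [0, 0, 0], [0, 0, 0]], "delta_rot": [[0, 0, -0.005], [0, 0, -0.01], [0, 0, -0.015], [0, 0, -0.02], [0, 0, -0.025]], "claw": [1, 1, 1, 1, 1]}}

```text
t: 11.22
eef_pos: [527.2, -114.0, 165.6]
tcp_rot: [3.141, -0.001, -0.025]
ft_force: [-0.3, -0.8, 5.8]
opening: 0.153
grip_force: 31.5
```

```bash
python3 -c "
from cell import *
s=state();print(s['t'],s['eef_pos'],s['tcp_rot'],s['ft_force'],s['moment'])"
```

```text
11.2167 [ 527.17319252 -114.01183998  165.60117678] [ 3.14080413e+00 -6.32616638e-04 -2.54339545e-02] [-0.31606062 -0.79931478  5.75746725] [-0.00126021  0.34722737  0.85338446]
```

The moment rises to 0.85 N·m at yaw of about 0.02–0.05 and the fingers start to twist on the wing. That matches the hard stop expected at about 3°. I'll give it one firm extra nudge before checking.

Emit:
{"op": "arm_command", "data": {"delta_pos": [[0, 0, 0], [0, 0, 0], [0, 0, 0], [0, 0, 0], [0, 0, 0]], "delta_rot": [[0, 0, -0.01], [0, 0, -0.02], [0, 0, -0.03], [0, 0, -0.03], [0, 0, -0.03]], "claw": [1, 1, 1, 1, 1]}}

```text
t: 11.63
eef_pos: [527.2, -114.0, 165.6]
tcp_rot: [3.141, -0.001, -0.072]
ft_force: [-0.6, 0.7, 7.1]
opening: 0.16
grip_force: 32.2
```

```bash
python3 -c "
from cell import *
s=state();print(s['t'],s['eef_pos'],s['tcp_rot'],s['ft_force'],s['moment'],s['opening'])"
```

```text
11.6333 [ 527.19474717 -114.00741632  165.63729672] [ 3.14078674e+00 -7.47357772e-04 -7.21703834e-02] [-0.62042578  0.675301    7.08234812] [0.05986834 0.24213736 0.89665771] 0.1600634781427198
```

Emit:
{"op": "arm_command", "data": {"delta_pos": [[0, 0, 0], [0, 0, 0.001], [0, 0, 0.001], [0, 0, 0.001], [0, 0, 0.001]], "delta_rot": [[0, 0, 0.02], [0, 0, 0.04], [0, 0, 0.06], [0, 0, 0.065], [0, 0, 0.065]], "claw": [1, 1, 1, 1, 1]}}

```text
t: 12.05
eef_pos: [527.2, -114.0, 165.6]
tcp_rot: [3.141, -0.001, 0.028]
ft_force: [1.6, 0.0, 4.3]
opening: 0.145
grip_force: 29.7
```

```bash
python3 -c "
from cell import *
s=state();print(s['t'],s['eef_pos'],s['tcp_rot'],s['ft_force'],s['moment'],s['opening'])"
```

```text
12.05 [ 527.18400587 -113.95771842  165.60154567] [ 3.14128250e+00 -5.82149680e-04  2.81529706e-02] [1.61743245e+00 9.11568403e-04 4.29666599e+00] [-0.006811    0.03068499  0.24644778] 0.14450821424901428
```

It's against the hard stop: the fingers lie flush again at yaw 0.03 with the moment relieved. I'll release and rise.

Emit:
{"op": "arm_command", "data": {"delta_pos": [[0, 0, 0.001], [0, 0, 0.002], [0, 0, 0.004], [0, 0, 0.004], [0, 0, 0.004]], "delta_rot": [[0, 0, 0], [0, 0, 0], [0, 0, 0], [0, 0, 0], [0, 0, 0]], "claw": [0.5, 0.5, 0.5, 0.5, 0.5]}}

```text
t: 12.47
eef_pos: [526.8, -113.9, 166.3]
tcp_rot: [-3.142, 0.0, 0.028]
ft_force: [-0.9, 0.1, 0.3]
opening: 0.438
grip_force: 0.0
```

Emit:
{"op": "arm_command", "data": {"delta_pos": [[0, 0, 0.03], [0, 0, 0.12], [0, 0, 0.26], [0, 0, 0.4], [0, 0, 0.5]], "delta_rot": [[0, 0, 0], [0, 0, 0], [0, 0, 0], [0, 0, 0], [0, 0, 0]], "claw": [0.5, 0.5, 0.3, 0, 0]}}

```text
t: 12.88
eef_pos: [527.1, -114.0, 294.9]
tcp_rot: [3.141, -0.002, 0.028]
ft_force: [0.1, 0.4, -0.2]
opening: 0.654
grip_force: 0.0
```

Emit:
{"op": "arm_command", "data": {"delta_pos": [[-0.02, 0, 0.02], [-0.06, 0, 0.06], [-0.1, 0, 0.1], [-0.14, 0, 0.14], [-0.16, 0, 0.16]], "delta_rot": [[0, 0, 0], [0, 0, 0], [0, 0, 0], [0, 0, 0], [0, 0, 0]], "claw": [0, 0, 0, 0, 0]}}

```text
t: 13.3
eef_pos: [485.5, -113.9, 332.5]
tcp_rot: [3.141, -0.0, 0.028]
ft_force: [-0.6, 1.1, -0.1]
opening: 0.982
grip_force: 0.0
```

```bash
python3 m.py w4
python3 - <<'E'
from h import *
z=np.load("w4.npz");T=np.linalg.inv(z["T"])
p=z["K"]@(T[:3,:3]@np.array([527.2,-114,163])+T[:3,3]);p=p[:2]/p[2];print(p)
im=cv2.imread("pics/w4.png");x0,y0=int(p[0])-100,max(0,int(p[1])-100);print(x0,y0)
b=read_camera("side")[150:290,255:395,::-1]
cv2.imwrite("pics/w4c.png",np.hstack([cv2.resize(im[y0:y0+200,x0:x0+200],(500,500),interpolation=cv2.INTER_CUBIC),cv2.resize(b,(300,500))]))
E
```

```text
13.45 [ 486.62427884 -114.03466561  331.65548276] [ 3.14131852e+00 -5.44584959e-04  2.77531377e-02] 0.023713109977172513
[317.17226881 140.13533366]
217 40
```

View pics/w4c.png

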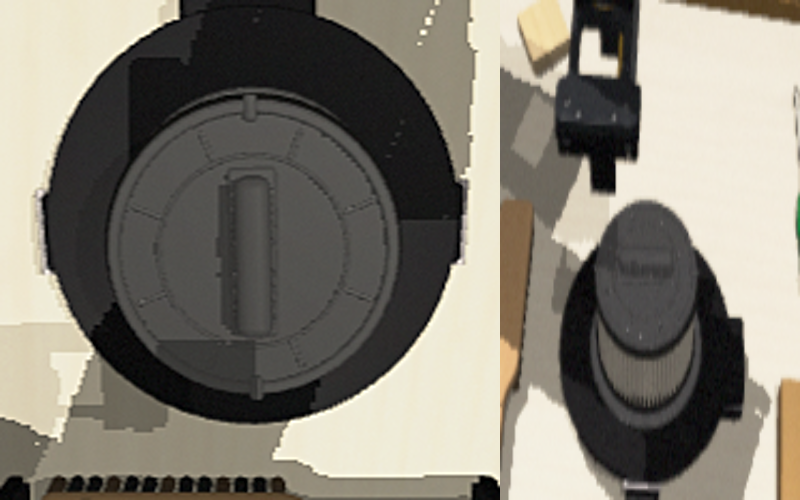

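The final view shows the cap flat on the filter. Its rim marks at panel pixels (249,107) and (257,387) give a yaw of 3.2°, which matches the head's x axis at about 3° as measured from the slots and the battery block. The gripper is clear, and the objects visible around the cap look undisturbed. I'll hand it in.

```bash
python3 -c "
from cell import *
print(job_done())"
```

```text
the job is handed in; nothing more can be done
None
```

The cap is seated on the filter and turned clockwise to the hard stop, at about 3.2° against an expected 3°, and the job was handed in at about 13.5 s; the click was not sensed directly, only inferred from the stop torque and final angle, the gripper let go and stands clear, and the tools and offcut were not touched.

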